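Clear the guide tube, gauge the plug magazine and present the rod

ROBOT

A 6-joint arm with a two-finger parallel gripper is mounted at the origin on the work surface. World frame = base frame: x ahead of the robot, y to its left, z up, the work surface at z = 0. Lengths are in m, angles in rad, forces in N, time in s.
With the tool pointing down it reaches from about 0.375 to 0.9 m from the base axis. Payload 3.1 kg.
Tool frame: the origin (TCP) lies at the very end of the fingers, on their centre line; the grasp point (between the pads) lies manip.grip_depth behind it (manip.grip_depth is the distance from the TCP to the grasp point, in m); z points along the fingers, y is the direction in which the jaws open and shut (so a half turn about z gives the same grasp; the last joint's range is limited). The gripper opens to 85 mm and grips with 20 to 120 N. Pads are 22 mm wide; open, the fingers measure 114 mm over their backs; the gripper's body (76 mm by 85 mm) begins 54 mm behind the grasp point. The pads swing forward as they close: fully open they stand 13 mm farther back than shut.
Start: joints at [1.119, 0.527, 1.433, -0, 1.181, -0.178], TCP at [0.169, 0.602, 0.231] pointing down, gripper open.
Joint ranges: [-3.08, 3.08], [-0.75, 2.2], [0.22, 2.44], [-1.43, 4.57], [0, 2.65], [-2.85, 2.85]. Speed limits (rad/s): [2.79, 2.79, 3.14, 3.14, 3.14, 3.14].

INTERFACE

Orientations are given as a unit quaternion [w, x, y, z].
In Python, from bench import manip, cams gives the robot as it stands. The module is installed in compiled form; this text tells all that it offers.
- The arm moves only by the tool step_arm, never from a script. Its argument "deltas" is text: rows parted by semicolons, each of 4 numbers parted by spaces: the shift along the world's x, y, z in cm, then the turn about the world's z in degrees. A call has 1 to 20 rows; each row shifts and turns the commanded pose from where the row before left it; what a row does not reach is not made up. A row lasts 1/12 s, in which the tool goes at most 41.7 mm and 7.16 degrees, less where a joint would pass 70% of its speed; a pose out of reach is approached as far as the arm can. A call is refused whole if a number of a shift passes 4.17 or a number of a turn 7.16, either way. A call with a gripper value outside its range is refused whole. "hand" is the closure, from 0 (fully open) to 1 (shut), set as the call begins (left out, the last holds). The fingers move at their own pace and stop on an object; the grip force is fixed at half the most. Time passes only in rows, so rows that do not move let the fingers close. It gives the time, the measured TCP pose, the force and the opening at its end, in the units of the state.
- manip.get_obs(): the state, without advancing time (a new reading comes with each control period).
- cams.get_image(name): name is "scene" or "top" or "wrist"; returns a dict with "pixels" (400x640x3 uint8, red, green, blue), "depth" (400x640 float32, m along the optical axis (not along the pixel's ray), 0 where there is no reading), "fx", "fy", "cx", "cy" (pixels), "eye" and "attitude" of the camera in the world. Camera axes: x right, y down, z forward; pixel columns grow to the right and rows downward; lengths in m; the calibration is good to about 2 mm. A picture is of the moment at which its call begins.
- manip.sign_off(): hands the job in, once; it reports no verdict.
Trained networks look in the newest picture that a camera, given by its name, has taken for a name from the list of things; names that differ only in an ending like _2 or _b are one class to them, and where a whole thing is asked for, a point or a joint stands for the part that bears it (a point fixed in the world has none). Each returns a list of dicts, best first, with "p" (0 to 1); they miss things now and then, are a little off and sometimes report something else, mostly with a low value. They report only what shows in the picture. A call takes as long as a camera call. They do not tell look-alikes from the thing itself.
- cams.spot_in(query, camera): "box" ([centre column, centre row, width, height] in pixels, round what is visible of it).
- cams.pinpoint(query, camera): "position" ([column, row] in pixels: a listed point, or the origin of a listed thing).
The state is a dict: "t": time; "qpos": joint angles; "dq": joint speeds; "tau": joint torques, N m; "tool_pos": TCP position; "tool_rot": TCP orientation; "wrist_force": force on the tool from outside, world axes, zero at the start; "ft_torque": the same for the moment, N m; "grip_width": finger opening in m.
Only numpy, scipy, OpenCV 4.12 (cv2) and the standard library are available. Lean on these libraries where they do the work, as an engineer would, in place of code of your own. Each camera call takes 0.05 s, during which the arm holds its last target. There are 200 camera calls.

TASK

The canister standing in front of the sloping guide tube is in the way: first stand it upright on the round rubber pad at the empty place of the low shelf, so that the row of three is complete again, and let go of it. Then take the gauge rod from its forked rest by its handle, push it into the guide tube until its collar stops on the tube's mouth, draw it right out again, and present it for reading: level and still, in the gripper, at least 15 cm above the bench and clear of everything. Finish while still holding it like that, and leave the other canisters and everything else on the bench as they are.

Things in the scene. Friction and masses are not known exactly. Their poses are not given: they have to be found in the camera images.
- stray: The canister that stands on the bench in front of the guide tube's mouth: upright aluminium cylinder, diameter 54 mm, 120 mm high, dark flat lid, about 250 g. Origin at the centre of its underside, z up its axis.
- place: Thin round black rubber pad (diameter 60 mm, 1 mm, flat on the shelf, does not obstruct) at the empty place of the row; at either end or in the middle of the row. Origin at the pad's centre, on the shelf's top face.
- shelf: Low fixed board carrying the row, 110 mm (its x) by 290 mm (its y) by 20 mm high. Origin at the centre of its underside; z up, the row runs along its y axis, three places 80 mm apart. The shelf may stand on the robot's left or right, the rest on the other side.
- can_a: One of the two canisters already in the row on the shelf, same size as the stray one. Origin at the centre of its underside.
- can_b: The other canister already in the row on the shelf, same size. Origin at the centre of its underside.
- stand: Fixed gauging stand: dark base plate 220 x 100 x 12 mm, two grey cheeks (54 mm over both, to 95 mm high) holding the guide tube, and a grey magazine box 87 mm high behind them (on the far side). Origin on the bench; x points the way the mouth looks (towards the robot), the base plate reaches from x = -145 to +75 mm.
- tube: The steel guide tube on the stand, outer diameter 30 mm, bore 16 mm, 110 mm long and open right through, so the rod never meets a bottom. Origin at the centre of its mouth, 80 mm above the bench; x axis along the bore, pointing out of the mouth, towards the robot and 30 degrees above level. The tube lies along negative x.
- gauge: Gauge rod, about 150 g, level in the rest, tip away from the robot: ring-marked steel probe 10 mm across, tapered at the tip; collar 30 mm across; square wooden handle 16 x 16 mm. Origin on the axis at the collar's stop face, x along the rod to the handle: probe x = -100 to 0 mm, collar 0 to 10, handle 10 to 130. y level, z up. Seated in the tube, origin and x axis coincide with the tube's.
- gauge_grip (a point): Point on the handle's axis 55 mm from the collar's stop face, near the centre of mass; a good place to grip, fingers closing along the rod's y. 60 mm above the bench while the rod lies in the rest.
- gauge_tip (a point): The point of the probe, 100 mm from the collar's stop face.
- rest: Fixed wooden rest for the rod: base 210 (its x) x 60 x 12 mm and two open-topped forks 178 mm apart (at x = -89 and +89 mm) up to 67 mm high, one under the probe, one under the handle's end; lift the rod straight up out of them. Origin at the centre of its underside.
- plug_a: Bystander, leave alone: grey pressed plug, 28 mm across and high.
- plug_b: Bystander, leave alone: grey pressed plug, 28 mm across and high.
- brush: Bystander, leave alone: hand brush lying on the bench.
- paper_tube: Bystander, leave alone: cardboard tube standing up, 40 mm across, 60 mm high.
- bowl: Bystander, leave alone: steel bowl, 100 mm across, 45 mm high.
- wood_block: Bystander, leave alone: wooden block 70 x 45 x 35 mm.
Mind the look-alikes: they are no part of the job. Leave any red look-alike of the gauge alone.

How it is judged:
By the outcome, as a careful person would: the job done as asked, in the order asked, and still so for the second after the job is handed in, while the arm keeps its last pose, push and grip.
It also fails if it takes over 67 s, if anything falls off the work surface, if the arm or the gripper's body presses on something with over 40 N, if the wrist force passes 120 N, or if a joint passes its speed limit or range.

## Working session

There is one attempt and no reset: what is moved stays moved. The work goes in short steps, Python scripts to look and compute and a tool call to move; the robot and the scene stay as the last step left them, time stands still between calls to the robot, and variables do not carry over. Pictures are saved under pics/ and viewed, about 8 in all and at most 12, crops included, and the job is handed in when it is done.

Besides the shell and the picture viewer there is one more tool, called in YAML: its name, and indented under it one key for each argument. step_arm: Moves the arm, as the interface text tells. Its arguments: {"type":"object","properties":{"deltas":{"type":"string"},"hand":{"type":"number"}},"required":["deltas"]}

```bash
mkdir -p pics; cat > h.py <<'E'
import numpy as np, cv2
from scipy.spatial.transform import Rotation as R
from bench import manip, cams
def rot(a):
    a=np.array(a,float)
    return a if a.shape==(3,3) else R.from_quat(a[[1,2,3,0]]).as_matrix()
def px2w(im,u,v,z=None,d=None):
    """pixel to world; by depth, or cut with plane z"""
    r=rot(im['attitude'])@np.array([(u-im['cx'])/im['fx'],(v-im['cy'])/im['fy'],1])
    e=np.array(im['eye'])
    if z is not None: return e+r*(z-e[2])/r[2]
    if d is None:
        d=im['depth'][int(round(v)),int(round(u))]
    return e+r*d
def cloud(im):
    v,u=np.mgrid[0:400,0:640]; d=im['depth']
    c=np.stack([(u-im['cx'])/im['fx']*d,(v-im['cy'])/im['fy']*d,d],-1)
    return c@rot(im['attitude']).T+np.array(im['eye'])
def save(im,n): cv2.imwrite('pics/'+n,im['pixels'][:,:,::-1])
E
python3 - <<'E'
from h import *
np.set_printoptions(precision=4,suppress=True)
o=manip.get_obs(); print(o, manip.grip_depth)
for n in ['scene','top']:
    im=cams.get_image(n); save(im,n+'0.png'); print(n,im['eye'],im['attitude'],im['fx'],im['cx'])
    for q in ['stray','place','shelf','can_a','stand','tube','gauge','gauge_grip','gauge_tip','rest']:
        for r in cams.pinpoint(q,n)[:4]:
            u,v=r['position']
            print(q,round(r['p'],2),np.round([u,v]),px2w(im,u,v) if 0<=u<639 and 0<=v<399 else '')
E
```

```text
{'t': 0.0, 'qpos': array([ 1.1185,  0.5285,  1.4339, -0.    ,  1.1814, -0.1785]), 'dq': array([ 0.0006,  0.0003, -0.0008, -0.0004,  0.    ,  0.0006]), 'tau': array([ -0.0009, -44.2345, -17.8026,  -0.0003,   0.0084,   0.    ]), 'tool_pos': array([0.1686, 0.6011, 0.2303]), 'tool_rot': array([-0.0003,  0.1365,  0.9906, -0.0011]), 'wrist_force': array([-0.4067,  0.1143, -0.1887]), 'ft_torque': array([-0.0073, -0.0366,  0.0321]), 'grip_width': 0.08528311208201045} 0.0187
scene [ 0.9622 -0.3125  0.8779] [-0.238   0.8674  0.4227 -0.1111] 409.3742145175916 323.2012764759739
stray 0.85 [290. 203.] [ 0.5348 -0.0666  0.0478]
place 0.56 [206. 240.] [ 0.4816 -0.2685  0.0185]
place 0.18 [265. 198.] [ 0.4724 -0.0998  0.0223]
shelf 0.7 [174. 260.] [ 0.5003 -0.348   0.0559]
can_a 0.83 [174. 257.] [ 0.4986 -0.345   0.0642]
can_a 0.8 [141. 273.] [ 0.4939 -0.4156  0.0716]
stand 0.6 [319. 236.] [ 0.6548 -0.0742  0.0768]
tube 0.81 [311. 206.] [ 0.5924 -0.0478  0.0924]
tube 0.74 [387. 103.] [0.45   0.318  0.0662]
gauge 0.85 [405. 119.] [0.52   0.3166 0.0632]
gauge 0.85 [342. 160.] [0.5006 0.1218 0.0232]
ga
[... 615 characters left out ...]
 0.5144 -0.0357  0.1221]
shelf 0.73 [436. 240.] [ 0.4795 -0.3247  0.1231]
can_a 0.94 [434. 242.] [ 0.4739 -0.3215  0.1107]
can_a 0.58 [461. 241.] [ 0.4781 -0.4055  0.0932]
stand 0.78 [342. 190.] [ 0.6288 -0.0551  0.0673]
stand 0.51 [220. 248.] [0.4559 0.3108 0.0666]
tube 0.69 [339. 205.] [ 0.5819 -0.0462  0.0887]
gauge 0.8 [219. 225.] [0.5239 0.3148 0.0688]
gauge 0.77 [287. 237.] [0.4889 0.1142 0.0056]
gauge 0.7 [354. 246.] [ 0.4618 -0.0942  0.0292]
gauge_grip 0.69 [271. 236.] [0.49   0.1632 0.0195]
gauge_grip 0.68 [217. 248.] [0.4535 0.3179 0.067 ]
gauge_tip 0.68 [222. 197.] [0.6092 0.3062 0.0653]
gauge_tip 0.67 [320. 228.] [0.5162 0.0116 0.0028]
rest 0.85 [223. 234.] [0.4965 0.314  0.0117]
```

```bash
python3 - <<'E'
import cv2,numpy as np
a=cv2.imread('pics/scene0.png');b=cv2.imread('pics/top0.png')
cv2.imwrite('pics/scene0b.png',cv2.resize(a[60:400,90:500],None,fx=1.7,fy=1.7,interpolation=cv2.INTER_CUBIC))
cv2.imwrite('pics/top0b.png',cv2.resize(b[150:310,190:490],None,fx=2.6,fy=2.6,interpolation=cv2.INTER_CUBIC))
E
```

```text
(no output)
```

View pics/scene0b.png

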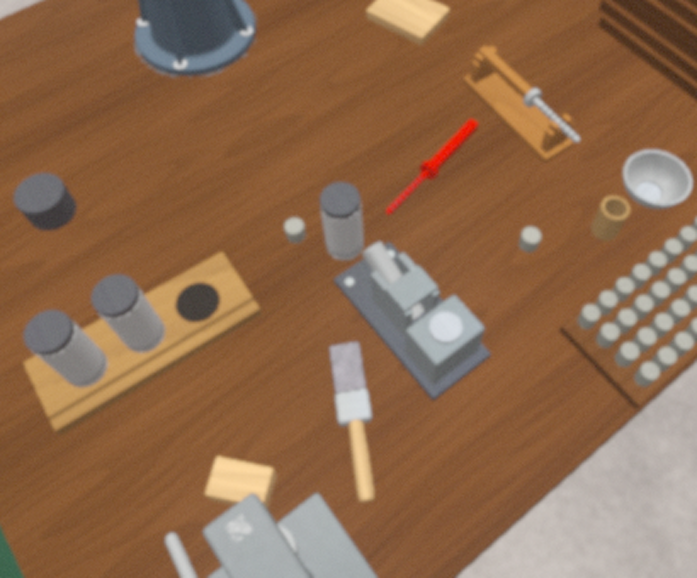

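View pics/top0b.png

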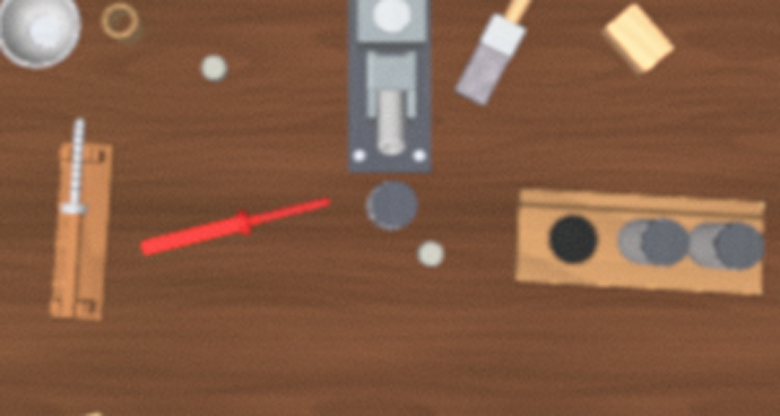

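Counting pictures: 2. Scene crop: stray at (342,222), pad (198,302), real gauge in its rest (525,90). Could be mistaken for these: the red rod (430,168) for the gauge, the dark cylinder (45,200) and row canisters (135,315), (70,350) for the stray. Chosen: aluminium canister before the tube and the wooden-handled rod in the rest. Measuring now.

```bash
cat > meas.py <<'E'
from h import *
np.set_printoptions(precision=4,suppress=True)
for n in ['scene','top']:
    im=cams.get_image(n); C=cloud(im); hsv=cv2.cvtColor(im['pixels'],cv2.COLOR_RGB2HSV); P=im['pixels'].astype(int)
    def reg(x0,x1,y0,y1,z0,z1): return (C[...,0]>x0)&(C[...,0]<x1)&(C[...,1]>y0)&(C[...,1]<y1)&(C[...,2]>z0)&(C[...,2]<z1)&(im['depth']>0)
    def circ(m,z):
        v,u=np.nonzero(m); W=np.array([px2w(im,a,b,z) for a,b in zip(u,v)])
        (c,r)=cv2.minEnclosingCircle(W[:,:2].astype(np.float32)); return W.mean(0),np.array(c),r,len(u)
    print(n,'lid stray',circ(reg(.45,.6,-.12,.02,.108,.14),.12))
    for y0,y1 in [(-.37,-.28),(-.46,-.38)]:
        print('lid can',circ(reg(.42,.58,y0,y1,.12,.17),.14))
    m=reg(.42,.58,-.30,-.18,-.02,.05)&(P.max(-1)<70); print('pad',circ(m,.021))
    m=reg(.35,.65,.26,.37,.045,.1); Q=C[m]
    print('rod pts',len(Q),Q.min(0),Q.max(0)); 
    c=Q.mean(0); w=np.linalg.svd(Q[:,:2]-c[:2],full_matrices=False)[2][0]; print('rod c',c,'yaw',np.degrees(np.arctan2(w[1],w[0])))
    for t in [-.1,-.05,0,.05,.1]:
        s=Q[np.abs((Q[:,:2]-c[:2])@w-t)<.012]
        if len(s): print('  ',t,s.mean(0),np.median(s,0),len(s))
    # tube: upper points in front of cheeks
    m=reg(.53,.68,-.085,-.02,.07,.14); Q=C[m]; print('tube',len(Q))
    for x in np.arange(.54,.68,.01):
        s=Q[np.abs(Q[:,0]-x)<.005]
        if len(s)>3: print('  ',round(x,3),'ymean',s[:,1].mean(),'y',s[:,1].min(),s[:,1].max(),'zmax',np.percentile(s[:,2],95),len(s))
    m=reg(.5,.85,-.15,.05,.004,.04)&(P.max(-1)<110)&(hsv[...,1]<90)
    if m.sum()>50:
        v,u=np.nonzero(m); W=np.array([px2w(im,a,b,.012) for a,b in zip(u,v)]); print('base',cv2.minAreaRect((W[:,:2]*1000).astype(np.float32)),m.sum())
E
python3 meas.py
```

```text
scene lid stray (array([ 0.5191, -0.0503,  0.12  ]), array([ 0.5188, -0.0508]), 0.03000330552458763, 420)
lid can (array([ 0.4812, -0.3438,  0.14  ]), array([ 0.481 , -0.3444]), 0.032003745436668396, 629)
lid can (array([ 0.477 , -0.4241,  0.14  ]), array([ 0.4772, -0.4236]), 0.03283249959349632, 691)
pad (array([ 0.4746, -0.2667,  0.021 ]), array([ 0.4761, -0.2667]), 0.022846553474664688, 66)
rod pts 656 [0.3852 0.2927 0.0451] [0.6146 0.342  0.0762]
rod c [0.4944 0.3165 0.0629] yaw -2.1689738461443175
   -0.1 [0.3979 0.3184 0.0607] [0.3987 0.3169 0.0629] 98
   -0.05 [0.4441 0.3196 0.0645] [0.4443 0.3175 0.0664] 61
   0 [0.4934 0.3171 0.0645] [0.4947 0.3153 0.0662] 55
   0.05 [0.5442 0.3164 0.0626] [0.5441 0.3158 0.0626] 32
   0.1 [0.5928 0.3144 0.0616] [0.592  0.3133 0.0628] 41
tube 1036
   0.54 ymean -0.05039418474764482 y -0.06688996008320278 -0.030776696309736618 zmax 0.12018659285299223 183
   0.58 ymean -0.05260495085951805 y -0.06228144941575792 -0.03876819400451453 zmax 0.0849757389830643 12
   0.59 ymean -0.05043004304199622 y -0.06216556814914459 -0.03255819791844211 zmax 0
[... 2595 characters left out ...]
7412991 -0.02522371960058524 zmax 0.09127599922827857 30
   0.64 ymean -0.051833483392145815 y -0.0762540022231199 -0.024922677135635802 zmax 0.1019328724549433 37
   0.65 ymean -0.05027699870319825 y -0.07562861189201578 -0.025065564712682682 zmax 0.10099617211922196 56
   0.66 ymean -0.050482471867664434 y -0.07564062733230076 -0.02502072428395486 zmax 0.10106311132737104 55
   0.67 ymean -0.04989618401743256 y -0.07561508290198675 -0.02502869560646788 zmax 0.10152971645519729 68
   0.68 ymean -0.05110744685678916 y -0.0757745057443735 -0.02510580230447526 zmax 0.1009902739711872 21
base ((661.4580078125, -50.863197326660156), (215.0465850830078, 97.93351745605469), 0.1251981407403946) 195
```

step_arm:
  deltas: "1 -1.5 0 0; 1.75 -3.3 0 1; 1.75 -3.3 0 1; 1.75 -3.3 0 1; 1.75 -3.3 0 1; 1.75 -3.3 0 1; 1.75 -3.3 0 1; 1.75 -3.3 0 1; 1.75 -3.3 0 1; 1.75 -3.3 0 1; 1.75 -3.3 0 1; 1.75 -3.3 0 1; 1.75 -3.3 0 1; 1.75 -3.3 0 1; 1.75 -3.3 0 1; 1.75 -3.3 0 1; 1.75 -3.3 0 0.7; 1.75 -3.3 0 0; 1.75 -3.3 0 0; 2 -3.7 0 0"
  hand: 0

```text
t: 2.87
tool_pos: [0.5139, -0.0453, 0.2315]
tool_rot: [-0.0, -0.0, 1.0, 0.0]
wrist_force: [1.6, -0.5, -0.6]
grip_width: 0.0851
```

```bash
python3 - <<'E'
from h import *
np.set_printoptions(precision=4,suppress=True)
im=cams.get_image('wrist'); save(im,'w1.png'); C=cloud(im); print(im['eye'])
m=(im['depth']>0)&(C[...,2]>.105)&(C[...,2]<.135)&(abs(C[...,0]-.514)<.06)&(abs(C[...,1]+.05)<.06)
v,u=np.nonzero(m); W=np.array([px2w(im,a,b,.12) for a,b in zip(u,v)]); print(len(u),W.mean(0),W.min(0),W.max(0),cv2.minEnclosingCircle(W[:,:2].astype(np.float32)),np.median(C[m][:,2]))
print(cams.pinpoint('stray','wrist'))
E
```

```text
[ 0.4364 -0.0454  0.3728]
3984 [ 0.5127 -0.0484  0.12  ] [ 0.4861 -0.0741  0.12  ] [ 0.5406 -0.0226  0.12  ] ((0.5131366848945618, -0.048584796488285065), 0.02763245441019535) 0.11851891358115457
[{'position': [306.3, 163.2], 'p': 0.84}]
```

View pics/w1.png

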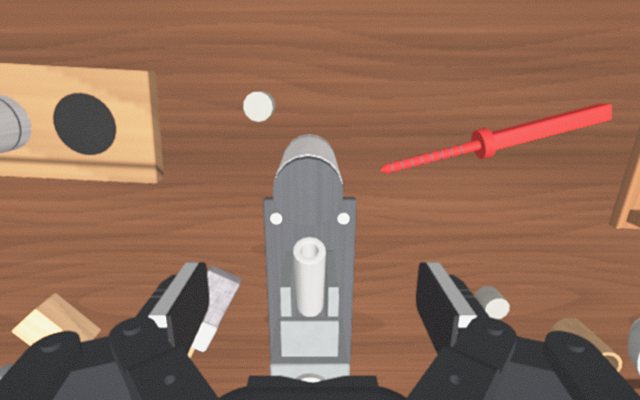

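Picture 3 shows the stray's lid at (308,180), between the open fingers' line, the plug at (258,106) clear of them, and the pad at (85,123). Descend and grip.

step_arm:
  deltas: "0 -0.5 -1.5 0; 0 0 -3 0; 0 0 -3 0; 0 0 -3 0; 0 0 -3 0; 0 0 -2 0; 0 0 -1.3 0; 0 0 0 0; 0 0 0 0"

```text
t: 3.72
tool_pos: [0.5133, -0.0485, 0.0629]
tool_rot: [-0.001, -0.0, 1.0, 0.0]
wrist_force: [-0.6, -0.3, 0.4]
grip_width: 0.0856
```

step_arm:
  deltas: "0 0 0 0; 0 0 0 0; 0 0 0 0; 0 0 0 0; 0 0 0 0; 0 0 0 0; 0 0 0 0; 0 0 0 0"
  hand: 1

```text
t: 4.38
tool_pos: [0.5147, -0.049, 0.0648]
tool_rot: [0.001, -0.0, 1.0, -0.0]
wrist_force: [0.0, 1.5, 5.9]
grip_width: 0.0535
```

step_arm:
  deltas: "0 0 1 0; 0 0 2.5 0; 0 0 2.5 0; 0 0 2 -3; -0.2 -1 0 -6; -0.3 -1.6 0 -6; -0.3 -1.6 0 -6; -0.3 -1.6 0 -6; -0.3 -1.6 0 -6; -0.3 -1.6 0 -6; -0.3 -1.6 0 -6; -0.3 -1.6 0 -6; -0.3 -1.6 0 -6; -0.3 -1.6 0 -6; -0.3 -1.6 0 -6; -0.3 -1.6 0 -6; -0.3 -1.6 0 -6; -0.3 -1.5 0 -6; 0 0 -2 -6; 0 0 -1 0"

```text
t: 6.05
tool_pos: [0.4722, -0.2667, 0.113]
tool_rot: [-0.0, 0.727, 0.687, -0.0]
wrist_force: [0.1, 0.8, -3.2]
grip_width: 0.0527
```

```bash
python3 - <<'E'
from h import *
np.set_printoptions(precision=4,suppress=True)
o=manip.get_obs(); print(o['tool_pos'],o['tool_rot'],o['wrist_force'],o['grip_width'])
for n in ['top','scene']:
    im=cams.get_image(n); save(im,n+'2.png'); C=cloud(im); P=im['pixels'].astype(int)
    if n=='top':
        # tube mouth area etc. free now
        for q in ['tube','stand']: print(q,[(r['p'],r['position'],px2w(im,*r['position'],z=.08)) for r in cams.pinpoint(q,n)])
    m=(C[...,2]>.0)&(C[...,2]<.04)&(P.max(-1)<75)&(abs(C[...,0]-.475)<.05)&(abs(C[...,1]+.267)<.05)
    v,u=np.nonzero(m); print(n,len(u))
    print(cams.pinpoint('place',n)[:2])
a=cv2.imread('pics/scene2.png')[150:310,80:350]; cv2.imwrite('pics/s2c.png',cv2.resize(a,None,fx=2.5,fy=2.5,interpolation=cv2.INTER_CUBIC))
im=cams.get_image('wrist'); save(im,'w2.png')
E
```

```text
[ 0.4722 -0.2667  0.113 ] [-0.0001  0.7265  0.6872 -0.    ] [ 0.1479  0.8394 -3.1606] 0.05272260149661781
tube [(0.6, [341.7, 205.7], array([ 0.5816, -0.0545,  0.08  ]))]
stand [(0.77, [340.9, 190.6], array([ 0.6269, -0.0522,  0.08  ]))]
top 11
[{'position': [408.2, 240.5], 'p': 0.59}]
scene 90
[{'position': [206.0, 237.7], 'p': 0.48}, {'position': [139.6, 272.4], 'p': 0.23}]
```

View pics/s2c.png

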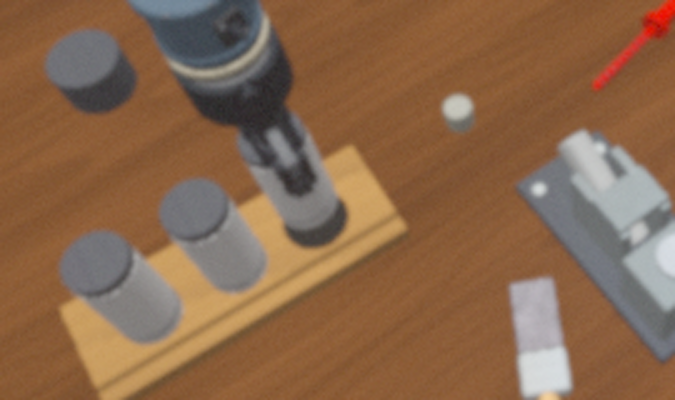

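Picture 4 shows the stray held over the pad (pad edge visible at (320,215)), slightly short in +x. Correct and lower.

step_arm:
  deltas: "0.35 -0.1 -0.5 0; 0 0 -1 0; 0 0 -0.6 0; 0 0 -0.3 0; 0 0 -0.1 0; 0 0 -0.1 0; 0 0 -0.1 0; 0 0 0 0; 0 0 0 0"

```text
t: 7.15
tool_pos: [0.4763, -0.2671, 0.0864]
tool_rot: [0.0, 0.725, 0.688, 0.0]
wrist_force: [0.1, 0.1, -3.9]
grip_width: 0.0529
```

step_arm:
  deltas: "0 0 -0.1 0; 0 0 -0.1 0; 0 0 -0.1 0; 0 0 0 0; 0 0 0 0"

```text
t: 7.57
tool_pos: [0.4765, -0.2671, 0.0849]
tool_rot: [0.001, 0.725, 0.689, -0.0]
wrist_force: [-1.5, 1.3, 6.2]
grip_width: 0.0528
```

step_arm:
  deltas: "0 0 0 0; 0 0 0 0; 0 0 0 0; 0 0 0 0; 0 0 0 0; 0 0 0 0; 0 0 1 0; 0 0 3 0; 0 0 4 0; 0 0 4 0; 0 0 4 0; 0 0 0 0"
  hand: 0

```text
t: 8.57
tool_pos: [0.4802, -0.2701, 0.2522]
tool_rot: [0.009, 0.725, 0.689, 0.001]
wrist_force: [1.3, -0.7, 0.2]
grip_width: 0.0848
```

```bash
python3 - <<'E'
from h import *
np.set_printoptions(precision=4,suppress=True)
im=cams.get_image('wrist'); save(im,'w3.png'); C=cloud(im)
print(im['eye'])
m=(im['depth']>0)&(C[...,2]>.125)&(C[...,2]<.155)
k,l,st,c=cv2.connectedComponentsWithStats(m.astype(np.uint8))
for i in range(1,k):
    if st[i,4]>200:
        v,u=np.nonzero(l==i); W=np.array([px2w(im,a,b,.14) for a,b in zip(u,v)]); print(st[i],cv2.minEnclosingCircle(W[:,:2].astype(np.float32)),np.median(C[l==i][:,2]))
im=cams.get_image('top')
b=im['pixels'][220:270,360:480,::-1]; cv2.imwrite('pics/t3c.png',b)
C=cloud(im)
print(cams.pinpoint('can_a','top'))
im=cams.get_image('scene'); C=cloud(im)
for q in ['stray','can_a','place']:print([(r['p'],r['position'],px2w(im,*r['position'],z=.02)) for r in cams.pinpoint(q,'scene')])
E
```

```text
[ 0.483  -0.1904  0.3926]
[ 271  147   70   73 4004] ((0.4781305193901062, -0.2649211585521698), 0.027583276852965355) 0.1384796240579596
[ 275  241   66   65 3360] ((0.47527220845222473, -0.33984795212745667), 0.029569415375590324) 0.13838833777269025
[ 279  324   60   57 2782] ((0.47190022468566895, -0.41778692603111267), 0.031020628288388252) 0.13826629207151367
[]
[(0.59, [202.3, 236.9], array([ 0.4695, -0.2717,  0.02  ]))]
[]
[(0.51, [205.1, 236.7], array([ 0.473 , -0.2663,  0.02  ]))]
```

View pics/w3.png

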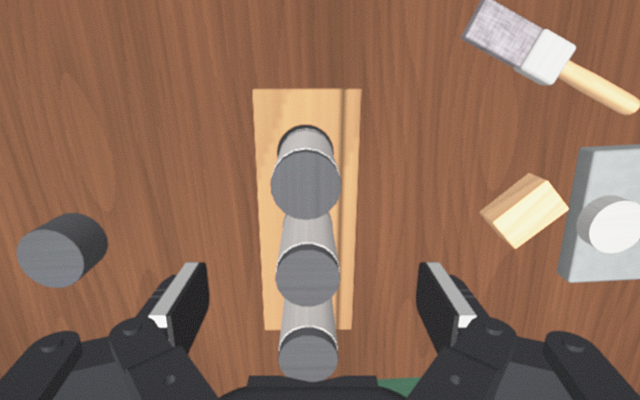

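Picture 5: the row of three is complete, all lids at the same height (306,183), (308,272), (308,355), with the pad showing evenly round the placed one. Now to the gauge.

step_arm:
  deltas: "0 1.5 0 3; -0.1 3 0 4.6; -0.1 3 0 4.6; -0.1 3 0 4.6; -0.1 3 0 4.6; -0.1 3 0 4.6; -0.1 3 0 4.6; -0.1 3 0 4.6; -0.1 3 0 4.6; -0.1 3 0 4.6; -0.1 3 0 4.6; -0.1 3 0 4.6; -0.1 3 0 4.6; -0.1 3 0 4.6; -0.1 3 0 4.6; -0.1 3 0 4.6; -0.1 3 -1 4.6; -0.1 3 -1.5 4.6; -0.1 3 -1.5 4.6; -0.1 3 -1 4.6"

```text
t: 10.58
tool_pos: [0.4557, 0.319, 0.1906]
tool_rot: [-0.002, 0.021, 1.0, -0.001]
wrist_force: [0.8, -0.2, -0.9]
grip_width: 0.0854
```

```bash
python3 - <<'E'
from h import *
np.set_printoptions(precision=4,suppress=True)
o=manip.get_obs(); print(o['tool_pos'],o['tool_rot'],o['qpos'])
im=cams.get_image('wrist'); save(im,'w4.png'); C=cloud(im)
for q in ['gauge','gauge_grip','gauge_tip','rest']: print(q,[(r['p'],r['position'],px2w(im,*r['position'],z=.06)) for r in cams.pinpoint(q,'wrist')])
m=(im['depth']>0)&(C[...,2]>.05)&(C[...,2]<.085)&(abs(C[...,1]-.316)<.04)&(C[...,0]<.7)
Q=C[m]; print(len(Q))
for x in np.arange(.38,.63,.01):
    s=Q[np.abs(Q[:,0]-x)<.005]
    if len(s)>3: print(round(x,3),len(s),'y',s[:,1].min(),s[:,1].max(),'mid',(s[:,1].min()+s[:,1].max())/2,'z',np.percentile(s[:,2],95))
E
```

```text
[0.4557 0.319  0.1906] [-0.0021  0.0206  0.9998 -0.001 ] [ 0.4098  0.4895  1.6455 -0.0001  1.0113 -1.1198]
gauge [(0.92, [320.0, 254.3], array([0.5163, 0.3229, 0.06  ])), (0.66, [105.0, 225.1], array([0.4829, 0.1485, 0.06  ]))]
gauge_grip [(0.95, [315.7, 189.3], array([0.4595, 0.3215, 0.06  ])), (0.76, [161.1, 204.1], array([0.4667, 0.1974, 0.06  ]))]
gauge_tip [(0.83, [314.1, 352.6], array([0.6161, 0.314 , 0.06  ])), (0.64, [5.8, 250.6], array([0.5022, 0.0607, 0.06  ]))]
rest [(0.81, [315.7, 197.5], array([0.4663, 0.3212, 0.06  ]))]
6240
0.39 533 y 0.30294105585473735 0.3464037806106672 mid 0.32467241823270226 z 0.06736789756726892
0.4 711 y 0.30254506780739154 0.346333821123572 mid 0.3244394444654818 z 0.06734201163737291
0.41 300 y 0.31602291395756893 0.33178471720155783 mid 0.3239038155795634 z 0.06765489216784204
0.42 294 y 0.31553102850774734 0.33153739436870433 mid 0.3235342114382258 z 0.06775978615640435
0.43 295 y 0.3150974720960849 0.3312377003612973 mid 0.32316758622869113 z 0.06767896365678044
0.44 271 y 0.3145877124115009 0.3309396106153296 mid 0.3227636615134153 z 0.067
[... 919 characters left out ...]
d 0.3181967907994186 z 0.06399996452919314
0.55 119 y 0.312878153685772 0.3227591640189141 mid 0.31781865885234306 z 0.06399482871608285
0.56 108 y 0.3124999355065076 0.32242301994687805 mid 0.31746147772669286 z 0.06428394064930594
0.57 621 y 0.2947643710451418 0.33840731918630274 mid 0.3165858451157223 z 0.06600890289306793
0.58 340 y 0.2944412109055956 0.338177959637491 mid 0.3163095852715433 z 0.0661985686301557
0.59 109 y 0.3102226468031247 0.32048810387206167 mid 0.31535537533759317 z 0.06407355277770918
0.6 101 y 0.30981733643349363 0.3201517418752484 mid 0.314984539154371 z 0.0640603648267492
0.61 61 y 0.3097494920242856 0.3197548133814938 mid 0.3147521527028897 z 0.06403513741812739
```

View pics/w4.png

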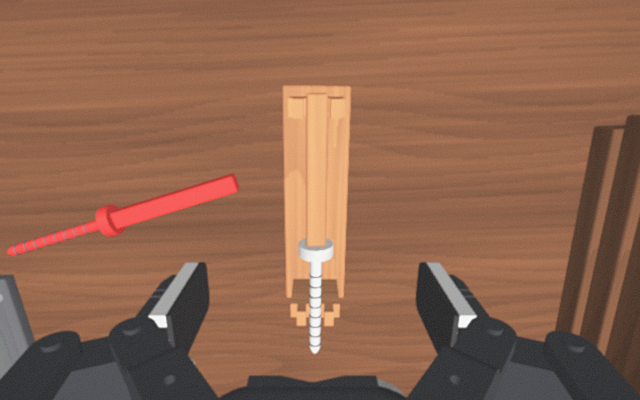

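Picture 6: rod in rest, handle mid at (316,190), collar (316,248), tip (314,350); red look-alike at (110,220), well aside. Descend most of the way.

step_arm:
  deltas: "0.2 0.1 -2 0; 0.2 0 -3 0; 0 0 -3 0; 0 0 -2.5 0; 0 0 -1.5 0; 0 0 0 0; 0 0 0 0"

```text
t: 11.42
tool_pos: [0.4614, 0.3178, 0.0731]
tool_rot: [-0.001, 0.024, 1.0, -0.0]
wrist_force: [-0.9, 0.0, -0.1]
grip_width: 0.0858
```

step_arm:
  deltas: "-0.1 0.2 -1.5 0; 0 0 -1.2 0; 0 0 -0.45 0; 0 0 0 0; 0 0 0 0"

```text
t: 11.83
tool_pos: [0.4605, 0.321, 0.0423]
tool_rot: [0.0, 0.023, 1.0, 0.0]
wrist_force: [-0.2, 0.1, -0.3]
grip_width: 0.0854
```

step_arm:
  deltas: "0 0 0 0; 0 0 0 0; 0 0 0 0; 0 0 0 0; 0 0 0 0; 0 0 0 0; 0 0 0 0; 0 0 0 0; 0 0 0 0; 0 0 0 0"
  hand: 1

```text
t: 12.67
tool_pos: [0.4604, 0.3211, 0.0421]
tool_rot: [0.0, 0.023, 1.0, 0.0]
wrist_force: [-1.4, -1.2, 4.5]
grip_width: 0.0148
```

step_arm:
  deltas: "0 0 0.5 0; 0 0 1 0; 0 0 2 0; 0 0 3 0; 0 0 3.5 0; 0 0 3.5 0; 0 0 3 0; 0 -1 1.5 0; -0.1 -2.5 0 0; -0.2 -3 0 0; -0.2 -3 0 0.5; -0.2 -3 0 0.5; -0.2 -3 0 0.5; -0.2 -3 0 0.5; -0.2 -3 0 0.5; -0.2 -3 0 0; -0.2 -2.5 0 0; -0.2 -1.5 0 0; 0 0 0 0; 0 0 0 0"

```text
t: 14.33
tool_pos: [0.441, 0.0356, 0.2221]
tool_rot: [0.0, 0.002, 1.0, 0.0]
wrist_force: [-0.0, 1.3, -2.1]
grip_width: 0.0149
```

```bash
python3 - <<'E'
from h import *
np.set_printoptions(precision=4,suppress=True)
o=manip.get_obs(); print(o['tool_pos'],o['tool_rot'],o['wrist_force'],o['grip_width'])
im=cams.get_image('wrist'); save(im,'w5.png'); C=cloud(im); np.save('w5.npy',C); np.save('w5d.npy',im['depth']); print(im['eye'],im['attitude'],im['fx'],im['cx'],im['cy'])
for q,z in [('tube',.08),('gauge',.22),('gauge_tip',.22),('gauge_grip',.22),('stand',0)]: print(q,[(r['p'],r['position'],px2w(im,*r['position'],z=z)) for r in cams.pinpoint(q,'wrist')])
m=(im['depth']>0)&(C[...,2]>.06)&(C[...,2]<.13)&(abs(C[...,1]+.05)<.03)&(C[...,0]>.55)
Q=C[m]
for x in np.arange(.56,.68,.005):
    s=Q[np.abs(Q[:,0]-x)<.0025]
    if len(s)>3: print(round(x,4),len(s),'y',s[:,1].min(),s[:,1].max(),'mid',(s[:,1].min()+s[:,1].max())/2,'z',np.percentile(s[:,2],97))
m=(im['depth']>0)&(C[...,2]>.15)&(C[...,2]<.27)&(abs(C[...,1]-o['tool_pos'][1])<.03)
Q=C[m];print('rod',len(Q),Q.min(0),Q.max(0))
for x in np.arange(.36,.66,.02):
    s=Q[np.abs(Q[:,0]-x)<.005]
    if len(s)>3: print(round(x,4),len(s),'mid y',(s[:,1].min()+s[:,1].max())/2,'z',np.percentile(s[:,2],95))
E
```

```text
[0.441  0.0356 0.2221] [0.     0.002  1.     0.0002] [-0.0437  1.2883 -2.068 ] 0.014941753291295316
[0.3635 0.0359 0.3634] [0.1093 0.7001 0.6971 0.1094] 359.4314739228034 312.1553816323982 195.9096084479474
tube []
gauge [(0.78, [393.3, 215.0], array([0.4182, 0.0704, 0.22  ]))]
gauge_tip []
gauge_grip [(0.9, [445.8, 200.4], array([0.4117, 0.0921, 0.22  ])), (0.63, [311.0, 284.8], array([0.452 , 0.0351, 0.22  ]))]
stand [(0.73, [244.9, 317.1], array([ 0.6312, -0.045 ,  0.    ]))]
0.645 8 y -0.059707668930734474 -0.05682633639857871 mid -0.05826700266465659 z 0.09405104196963483
0.65 21 y -0.06408156774887547 -0.05822039312960758 mid -0.061150980439241526 z 0.09403880544480722
0.655 21 y -0.06744237813565102 -0.05958407584027486 mid -0.06351322698796294 z 0.09448130970119847
rod 18574 [0.3668 0.0056 0.2245] [0.488  0.0656 0.27  ]
0.38 1496 mid y 0.03608283992935824 z 0.24766860948440766
0.4 1285 mid y 0.03598753396541393 z 0.24751474950655422
0.42 1122 mid y 0.03586720988671724 z 0.24751113594256927
0.44 1700 mid y 0.03626786834603292 z 0.26728787493360673
0.46 844 mid y 0.03570989012863692 z 0.24736573743007081
0.48 343 mid y 0.035641257533379316 z 0.24730815056126249
```

View pics/w5.png

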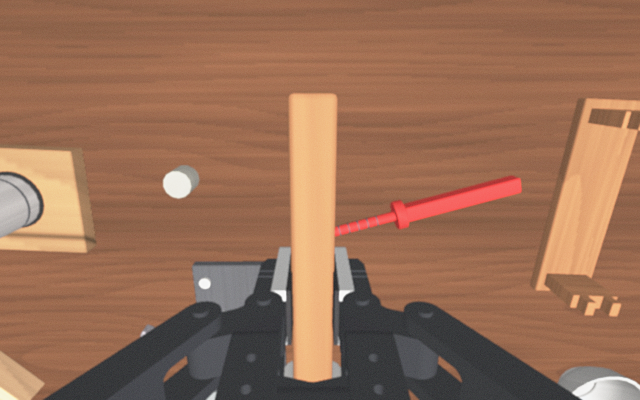

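```bash
python3 - <<'E'
from h import *
from scipy.optimize import least_squares
np.set_printoptions(precision=4,suppress=True)
w=cv2.imread('pics/w1.png')[225:325,260:360]
out=[cv2.resize(w,(400,400),interpolation=cv2.INTER_CUBIC)]
th=np.radians(30)
for n in ['scene','top']:
    im=cams.get_image(n); save(im,n+'5.png'); C=cloud(im)
    print(n,[(r['p'],r['position'],px2w(im,*r['position'],z=.08)) for r in cams.pinpoint('tube',n)])
    m=(im['depth']>0)&(C[...,2]>.07)&(C[...,2]<.12)&(abs(C[...,1]+.05)<.013)&(C[...,0]>.56)&(C[...,0]<.615)
    Q=C[m]
    a=np.array([-np.cos(th),0,np.sin(th)])
    f=lambda p:(lambda d:np.linalg.norm(d-np.outer(d@a,a),axis=1)-.015)(Q-np.array([.58,p[0],p[1]]))
    s=least_squares(f,[-.05,.08],loss='soft_l1',f_scale=.002); print(n,len(Q),'axis y,z at x=.58',s.x,np.sqrt(np.mean(s.fun**2)))
    t=(Q-np.array([.58,*s.x]))@a; k=np.abs(f(s.x))<.004; print('along axis max',np.sort(t[k])[-6:])
    u,v=(311,206) if n=='scene' else (341,208)
    out.append(cv2.resize(im['pixels'][v-25:v+25,u-25:u+25,::-1],(400,400),interpolation=cv2.INTER_CUBIC))
cv2.imwrite('pics/mouth.png',cv2.resize(np.hstack(out),(798,266)))
E
```

```text
scene [(0.75, [313.9, 206.2], array([ 0.5908, -0.0387,  0.08  ]))]
scene 175 axis y,z at x=.58 [-0.0473  0.0797] 0.0017239027208083644
along axis max [-0.0012 -0.001  -0.0009 -0.0008 -0.0005 -0.0005]
top [(0.49, [337.6, 205.3], array([ 0.5827, -0.0423,  0.08  ])), (0.34, [431.9, 165.5], array([ 0.7033, -0.3255,  0.08  ]))]
top 123 axis y,z at x=.58 [-0.0515  0.0824] 0.0035492036751398593
along axis max [0.0013 0.0013 0.0016 0.0022 0.0025 0.0025]
```

View pics/mouth.png

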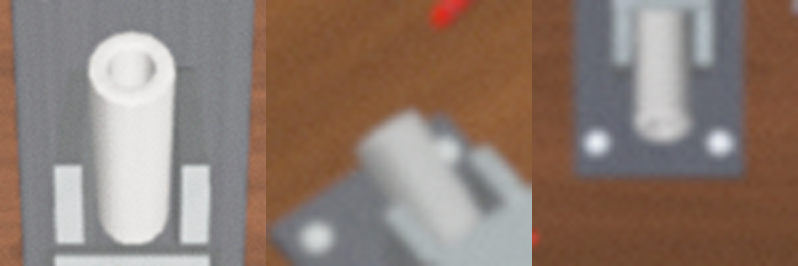

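```bash
python3 - <<'E'
from h import *
np.set_printoptions(precision=4,suppress=True)
# wrist camera attitude at w1: undo the yaw difference between the two tool readings
q1=R.from_quat([0,1,0,0]); q5=R.from_quat([.002,1,.0002,0])
att=(q1*q5.inv()*R.from_quat([.7001,.6971,.1094,.1093])).as_matrix()
im=dict(attitude=att,eye=[.4364,-.0454,.3728],fx=359.43,fy=359.43,cx=312.16,cy=195.91)
for u,v,z in [(309.6,250.9,.08),(309.6,251.5,.08),(308,180,.12),(309.5,333,.087),(264.5,197,.012),(355,197,.012),(270,345,.012),(351,345,.012)]: print((u,v),px2w(im,u,v,z))
E
```

```text
(309.6, 250.9) [ 0.5823 -0.0476  0.08  ]
(309.6, 251.5) [ 0.5829 -0.0476  0.08  ]
(308, 180) [ 0.5054 -0.0483  0.12  ]
(309.5, 333) [ 0.6651 -0.0479  0.087 ]
(264.5, 197) [ 0.5534 -0.0956  0.012 ]
(355, 197) [ 0.5534 -0.0001  0.012 ]
(270, 345) [ 0.7426 -0.0966  0.012 ]
(351, 345) [0.7426 0.0019 0.012 ]
```

Picture 7 showed the rod level in the grip; picture 8 the mouth centre in the wrist view at (309.6,251), giving M≈(0.582,-0.048,0.080). Bring the tip before the mouth.

step_arm:
  deltas: "-0.5 -1 0 0.2; -1 -2 0 0; -1 -2 0 0; -0.5 -2 -1 0; 0 -1.4 -2.5 0; 0 0 -3.5 0; 0 0 -3.5 0; 0 0 -3 0; 0 0 -1.7 0; 0 0 -0.9 0; 0 0 0 0; 0 0 0 0; 0 0 0 0"

```text
t: 15.92
tool_pos: [0.4119, -0.0481, 0.0613]
tool_rot: [0.001, -0.001, 1.0, -0.0]
wrist_force: [-0.1, 0.3, -1.4]
grip_width: 0.0151
```

```bash
cat > rodlook.py <<'E'
from h import *
import sys
np.set_printoptions(precision=4,suppress=True)
o=manip.get_obs(); print(o['t'],o['tool_pos'],o['tool_rot'],o['wrist_force'],o['grip_width'])
tag=sys.argv[1]
for n,(u,v) in [('scene',(311,200)),('top',(341,212))]:
    im=cams.get_image(n); save(im,n+tag+'.png'); C=cloud(im)
    for q in ['gauge_tip','gauge','tube']: print(n,q,[(round(r['p'],2),r['position'],px2w(im,*r['position'],z=o['tool_pos'][2]+.018)) for r in cams.pinpoint(q,n)[:2]])
    t=cv2.resize(im['pixels'][v-40:v+40,u-50:u+50,::-1],(400,320),interpolation=cv2.INTER_CUBIC)
    out=t if n=='scene' else np.hstack([out,t])
cv2.imwrite('pics/c'+tag+'.png',out)
E
python3 rodlook.py 6
```

```text
15.9167 [ 0.4119 -0.0481  0.0613] [ 0.0006 -0.0011  1.     -0.0003] [-0.0579  0.3422 -1.4156] 0.015102839080525074
scene gauge_tip [(0.76, [305.4, 202.4], array([ 0.5708, -0.0476,  0.0793])), (0.66, [318.7, 184.5], array([0.5511, 0.0058, 0.0793]))]
scene gauge [(0.88, [278.6, 174.6], array([ 0.4712, -0.0517,  0.0793])), (0.61, [341.3, 162.0], array([0.5335, 0.0884, 0.0793]))]
scene tube [(0.58, [313.1, 206.1], array([ 0.5892, -0.0397,  0.0793]))]
top gauge_tip [(0.62, [436.3, 240.2], array([ 0.4796, -0.3357,  0.0793])), (0.59, [238.4, 160.6], array([0.7169, 0.2563, 0.0793]))]
top gauge [(0.8, [284.2, 236.0], array([0.4908, 0.1166, 0.0793])), (0.5, [339.6, 244.2], array([ 0.4669, -0.0483,  0.0793]))]
top tube [(0.76, [339.4, 204.7], array([ 0.5846, -0.0477,  0.0793]))]
```

View pics/c6.png

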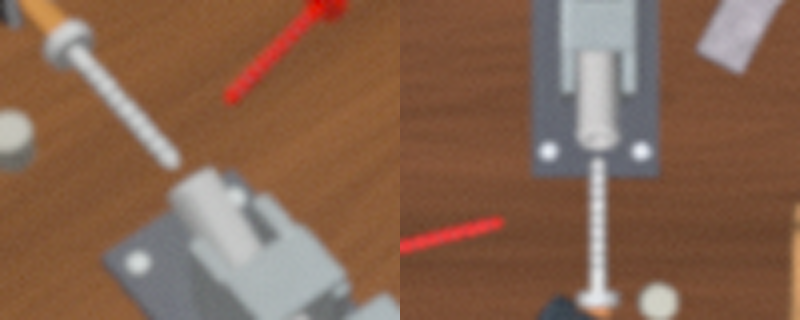

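Picture 9: tip at (175,160) in the scene tile in front of the mouth (195,185); in the top tile probe and tube share column 597. Ease the tip in.

step_arm:
  deltas: "0.3 0 0 0; 0.5 0 0 0; 0.5 0 0 0; 0.4 0 0 0; 0.3 0 0 0; 0.2 0 0 0; 0.1 0 0 0; 0 0 0 0; 0 0 0 0"

```text
t: 17.07
tool_pos: [0.434, -0.0478, 0.0608]
tool_rot: [-0.0, -0.001, 1.0, 0.0]
wrist_force: [-0.7, 0.4, -2.0]
grip_width: 0.015
```

step_arm:
  deltas: "0.05 0 0.4 0; 0.05 0 0.4 0; 0.06 0 0.5 0; 0.1 0 0.4 0; 0.1 0 0.4 0; 0.11 0 0.47 0; 0 0 0 0; 0 0 0 0"

```text
t: 17.73
tool_pos: [0.437, -0.0473, 0.0868]
tool_rot: [-0.002, -0.001, 1.0, 0.001]
wrist_force: [-4.8, -0.2, -3.1]
grip_width: 0.0148
```

```bash
python3 - <<'E'
from h import *
np.set_printoptions(precision=4,suppress=True)
im=cams.get_image('scene'); C=cloud(im); save(im,'scene7.png')
o=manip.get_obs(); print(o['tool_pos'],o['wrist_force'])
m=(im['depth']>0)&(abs(C[...,1]+.048)<.015)&(C[...,0]>.35)&(C[...,0]<.6)&(C[...,2]>.04)
Q=C[m]
for x in np.arange(.36,.6,.015):
    s=Q[np.abs(Q[:,0]-x)<.006]
    if len(s)>3: print(round(x,4),len(s),'z',np.median(s[:,2]),np.percentile(s[:,2],95))
E
```

```text
[ 0.4371 -0.0473  0.0866] [-5.6383 -0.4246 -2.8202]
0.42 27 z 0.41789192656159646 0.41968884754445507
0.435 119 z 0.41974224031809687 0.4219151706652
0.45 344 z 0.17153166259282143 0.42071043316740125
0.465 566 z 0.34537035341697114 0.4143922530031269
0.48 417 z 0.3757148464282324 0.40183563196116323
0.495 66 z 0.10124429596728157 0.11165771198457619
0.51 21 z 0.09715969598137952 0.10100562418956793
0.525 22 z 0.09470084888713143 0.09806859383610479
0.54 23 z 0.09275390806888661 0.0947943954519846
0.555 21 z 0.08956360569345856 0.09251158943724747
0.57 24 z 0.08804761132814104 0.09116585292491355
0.585 45 z 0.08717886972049216 0.09151029085148481
```

Pivoting in the grip works (probe now about 9° down). Continue the arc.

step_arm:
  deltas: "0.1 0 0.4 0; 0.15 0 0.4 0; 0.15 0 0.44 0; 0.17 0 0.4 0; 0.2 0 0.4 0; 0.2 0 0.39 0; 0.24 0 0.37 0; 0.26 0 0.37 0; 0.28 0 0.36 0; 0 0 0 0; 0 0 0 0"

```text
t: 18.7
tool_pos: [0.4578, -0.0482, 0.1222]
tool_rot: [0.001, -0.001, 1.0, -0.0]
wrist_force: [-1.7, 0.5, -4.1]
grip_width: 0.0151
```

step_arm:
  deltas: "0.3 0 0.34 0; 0.33 0 0.33 0; 0.34 0 0.33 0; 0.35 0 -0.2 0; 0.35 0 -0.2 0; 0.35 0 -0.2 0; 0 0 0 0; 0 0 0 0"

```text
t: 19.37
tool_pos: [0.4782, -0.0482, 0.1256]
tool_rot: [0.001, -0.001, 1.0, -0.0]
wrist_force: [-0.4, 0.7, -6.0]
grip_width: 0.0149
```

```bash
cat > slope.py <<'E'
from h import *
np.set_printoptions(precision=4,suppress=True)
for n in ['scene','top']:
    im=cams.get_image(n); C=cloud(im); save(im,n+'8.png')
    o=manip.get_obs(); g=o['tool_pos']; 
    if n=='scene': print(o['t'],g,o['wrist_force'])
    m=(im['depth']>0)&(abs(C[...,1]-g[1])<.02)&(C[...,0]>g[0]+.02)&(C[...,0]<g[0]+.2)&(C[...,2]>.04)&(C[...,2]<g[2]+.03)
    Q=C[m]
    for x in np.arange(g[0]+.02,min(.6,g[0]+.17),.01):
        s=Q[np.abs(Q[:,0]-x)<.004]
        if len(s)>3: print(n,round(x,4),len(s),'y',np.median(s[:,1]),'z',np.median(s[:,2]),np.percentile(s[:,2],95))
E
python3 slope.py
```

```text
19.4167 [ 0.4781 -0.0483  0.1257] [-0.1582  0.3136 -6.0445]
scene 0.4981 17 y -0.049046559772715825 z 0.1360038597425024 0.1404068204994993
scene 0.5081 38 y -0.04977474876858082 z 0.1321669683222796 0.13566098514468578
scene 0.5181 30 y -0.054112145562332264 z 0.12899107917328884 0.13361867405334765
scene 0.5281 42 y -0.048555302785835114 z 0.12579144808077813 0.13149152513109627
scene 0.5381 18 y -0.050004944637700666 z 0.11171013503125521 0.11672071493222173
scene 0.5481 20 y -0.04862280826867135 z 0.1046166330536677 0.10955252421894729
scene 0.5581 18 y -0.04883304004473213 z 0.09976159352868685 0.10437181175699353
scene 0.5681 18 y -0.04921838775136317 z 0.09369899923165959 0.09694975120228744
scene 0.5781 20 y -0.04900391596393644 z 0.08769907642986113 0.09097031911762966
scene 0.5881 40 y -0.05275286229457221 z 0.0881033420024957 0.0921589150193248
scene 0.5981 56 y -0.05163271912302869 z 0.08371002355292251 0.08885052826868933
top 0.5379 9 y -0.05100590435794747 z 0.11102772595080146 0.11828456707857922
top 0.5479 6 y -0.051212524403375766 z 0.10920611011473713 0.11151975356844329
top 0.5579 11 y -0.051376175969066996 z 0.10238980764842442 0.10509782325756245
top 0.5679 12 y -0.05022582118166674 z 0.09688501284590456 0.10006667553721263
top 0.5779 25 y -0.04900500342214351 z 0.08368817852904975 0.09115701389627495
top 0.5879 23 y -0.04909028347807031 z 0.0926857446681848 0.09471759576634893
top 0.5979 27 y -0.051927468672714486 z 0.08453783835269868 0.09125593372505492
```

step_arm:
  deltas: "0.26 0 -0.15 0; 0.43 0 -0.25 0; 0.43 0 -0.25 0; 0.43 0 -0.26 0; 0.43 0 -0.26 0; 0.43 0 -0.26 0; 0.43 0 -0.26 0; 0.43 0 -0.26 0; 0.43 0 -0.26 0; 0.43 0 -0.26 0; 0.43 0 -0.26 0; 0.26 0 -0.15 0; 0 0 0 0; 0 0 0 0"

```text
t: 20.63
tool_pos: [0.5254, -0.048, 0.097]
tool_rot: [0.0, -0.001, 1.0, -0.0]
wrist_force: [-0.7, 0.2, -1.1]
grip_width: 0.0149
```

step_arm:
  deltas: "0.17 0 -0.1 0; 0.17 0 -0.1 0; 0.17 0 -0.1 0; 0.17 0 -0.1 0; 0.1 0 -0.06 0; 0 0 0 0; 0 0 0 0"

```text
t: 21.22
tool_pos: [0.5328, -0.048, 0.0924]
tool_rot: [0.0, -0.001, 1.0, -0.0]
wrist_force: [-0.9, 0.3, -0.5]
grip_width: 0.0146
```

step_arm:
  deltas: "0.09 0 -0.05 0; 0.09 0 -0.05 0; 0 0 0 0; 0 0 0 0"

```text
t: 21.55
tool_pos: [0.5346, -0.048, 0.0914]
tool_rot: [0.0, -0.001, 1.0, -0.0]
wrist_force: [0.6, -0.8, -1.7]
grip_width: 0.0153
```

step_arm:
  deltas: "0.09 0 -0.05 0; 0.09 0 -0.05 0; 0 0 0 0; 0 0 0 0"

```text
t: 21.88
tool_pos: [0.5363, -0.048, 0.0904]
tool_rot: [0.0, -0.001, 1.0, -0.0]
wrist_force: [0.0, -0.2, -0.7]
grip_width: 0.0146
```

step_arm:
  deltas: "0.09 0 -0.05 0; 0.09 0 -0.05 0; 0 0 0 0; 0 0 0 0"

```text
t: 22.22
tool_pos: [0.5368, -0.0478, 0.0897]
tool_rot: [-0.001, -0.001, 1.0, 0.0]
wrist_force: [-5.4, -0.5, 5.1]
grip_width: 0.0148
```

step_arm:
  deltas: "0.09 0 -0.05 0; 0.09 0 -0.05 0; 0.09 0 -0.05 0; 0 0 0 0; 0 0 0 0"

```text
t: 22.63
tool_pos: [0.5368, -0.0478, 0.0895]
tool_rot: [-0.004, -0.002, 1.0, 0.0]
wrist_force: [-13.0, -1.7, 19.6]
grip_width: 0.0147
```

```bash
python3 slope.py; python3 - <<'E'
import cv2,numpy as np
a=cv2.imread('pics/scene8.png')[155:225,255:345];b=cv2.imread('pics/top8.png')[180:250,297:387]
cv2.imwrite('pics/c8.png',np.hstack([cv2.resize(i,(396,308),interpolation=cv2.INTER_CUBIC) for i in (a,b)]))
E
```

```text
22.6833 [ 0.5368 -0.0478  0.0895] [-11.9647  -2.6481  20.0566]
scene 0.5568 16 y -0.05121595918936317 z 0.10001926795169125 0.10184503024111385
scene 0.5668 35 y -0.049148712961141705 z 0.09689724241845699 0.09998906464709734
scene 0.5768 33 y -0.05135447737289933 z 0.09227353048945153 0.09675425013632648
scene 0.5868 52 y -0.0517829953242917 z 0.09005296497353882 0.09490629185415857
scene 0.5968 53 y -0.05151967115813283 z 0.08430020422149764 0.08910748758667067
```

View pics/c8.png

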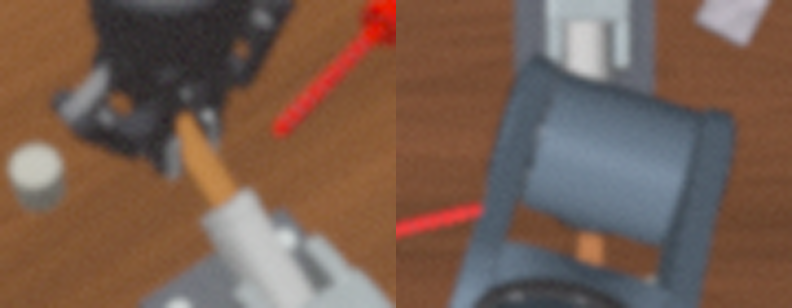

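Picture 10: collar sits flush on the tube's mouth (225,205 in the left tile), and the tool stopped dead with the force rising to about 23 N. Draw out along the bore, keeping the tip just in the mouth to level the rod there.

step_arm:
  deltas: "-0.2 0 0.1 0; -0.3 0 0.2 0; -0.69 0 0.4 0; -0.69 0 0.4 0; -0.69 0 0.4 0; -0.69 0 0.4 0; -0.69 0 0.4 0; -0.69 0 0.4 0; -0.69 0 0.4 0; -0.69 0 0.4 0; -0.69 0 0.4 0; -0.69 0 0.4 0; -0.69 0 0.4 0; -0.2 0 0.1 0; 0 0 0 0; 0 0 0 0"

```text
t: 24.07
tool_pos: [0.4579, -0.0481, 0.1361]
tool_rot: [0.0, -0.001, 1.0, -0.0]
wrist_force: [-0.8, -0.4, -2.5]
grip_width: 0.0151
```

```bash
python3 slope.py | grep scene; python3 -c "
from bench import manip;print(manip.get_obs()['tool_pos'],manip.get_obs()['wrist_force'])"
```

```text
scene 0.4781 13 y -0.05147813053326994 z 0.14787574168003725 0.14877691709551924
scene 0.4881 35 y -0.04811709345679244 z 0.14278926472273545 0.14635215058820347
scene 0.4981 38 y -0.05155363586276074 z 0.13892035481238746 0.14358070962015887
scene 0.5081 43 y -0.048456064689927636 z 0.1368019584037432 0.14113690951171637
scene 0.5181 18 y -0.048760763835500764 z 0.12217052714558002 0.1258387144483365
scene 0.5281 17 y -0.04814700392969684 z 0.11709932936662448 0.11967461347696007
scene 0.5381 17 y -0.04945634635901608 z 0.11101531026252087 0.11508684068701203
scene 0.5481 16 y -0.04878736797625671 z 0.10575034399668426 0.1083029912734384
scene 0.5581 17 y -0.04753189670907426 z 0.0997253521849023 0.10403974634164563
scene 0.5681 19 y -0.04821927622327837 z 0.09502884010520785 0.09714810817083606
scene 0.5781 21 y -0.05026192817742997 z 0.08853021352110035 0.09392107547453499
scene 0.5881 45 y -0.05479617927125502 z 0.08761100524750709 0.09282306211205268
scene 0.5981 54 y -0.0522570983546721 z 0.0835306140792455 0.08784670882114257
[ 0.45817211 -0.04804718  0.13582507] [-0.09107854 -0.14375628 -0.57403496]
```

step_arm:
  deltas: "-0.25 0 -0.4 0; -0.22 0 -0.4 0; -0.2 0 -0.4 0; -0.2 0 -0.5 0; -0.2 0 -0.5 0; -0.18 0 -0.44 0; -0.17 0 -0.5 0; -0.15 0 -0.5 0; -0.15 0 -0.5 0; -0.14 0 -0.5 0; -0.13 0 -0.43 0; -0.1 0 -0.5 0; -0.07 0 -0.5 0; -0.06 0 -0.5 0; -0.04 0 -0.5 0; -0.04 0 -0.4 0; 0 0 0 0; 0 0 0 0"

```text
t: 25.67
tool_pos: [0.4344, -0.0478, 0.0609]
tool_rot: [-0.001, -0.001, 1.0, 0.0]
wrist_force: [-0.5, -0.7, 1.7]
grip_width: 0.015
```

```bash
python3 slope.py; python3 -c "
from bench import manip;print(manip.get_obs()['tool_pos'],manip.get_obs()['wrist_force'])"
```

```text
25.7167 [ 0.4344 -0.0478  0.061 ] [-1.6723  0.1034  1.5257]
scene 0.4544 13 y -0.05025128807115575 z 0.08454999247185979 0.08753383536493124
scene 0.4644 26 y -0.0490092023014691 z 0.08399406410878046 0.086000422491463
scene 0.4744 12 y -0.051290172109935944 z 0.08489280794996434 0.0884796447547384
scene 0.4844 60 y -0.050672174887118754 z 0.08411555463273396 0.0902475889806926
scene 0.4944 13 y -0.04841059763755723 z 0.08094404446754588 0.08331286192785103
scene 0.5044 12 y -0.04780332470832477 z 0.08105667589315979 0.08304468837457007
scene 0.5144 13 y -0.04854821147781779 z 0.08127898040963955 0.08396107834207256
scene 0.5244 14 y -0.04842581402878382 z 0.0803162589024739 0.08294021898747264
scene 0.5344 14 y -0.04727300554225969 z 0.08072527699629378 0.08339031114030691
scene 0.5444 13 y -0.048149656559470067 z 0.08042025875208858 0.08208238564850587
scene 0.5544 11 y -0.04731474574787764 z 0.08005531557720291 0.0818861152566202
scene 0.5644 14 y -0.04813564833941447 z 0.08095320680141643 0.08271714267772073
scene 0.5744 15 y -0.049539352636439604 z 0.08033033516055066 0.08254831
[... 569 characters left out ...]
.5244 12 y -0.05073680002578371 z 0.08291813456098973 0.08591413725139217
top 0.5344 8 y -0.05076678725437554 z 0.08402243505210694 0.08656170013611174
top 0.5444 12 y -0.050838456750085304 z 0.08180545403708972 0.08680385972296933
top 0.5544 11 y -0.05230209102074138 z 0.08169079884114505 0.08564228607361624
top 0.5644 8 y -0.05077447340679149 z 0.08232090559394911 0.08687424741571584
top 0.5744 22 y -0.0507201428628436 z 0.08148792680994033 0.08634595338889607
top 0.5844 22 y -0.05415409175954284 z 0.08518693036609903 0.09094010531289334
top 0.5944 23 y -0.05199416428599759 z 0.08594204202461597 0.09092114361321964
[ 0.43442375 -0.04776713  0.06115832] [-1.08071414  0.77018613  1.42375789]
```

step_arm:
  deltas: "-0.3 0 0 0; -0.5 0 0.02 0; -0.7 0 0 0; -0.8 0 0 0; -0.8 0 0 0; -0.6 0 0 0; -0.2 0 0.5 0; 0 0 1 0; 0 0 2 0; 0 0 2.5 0; 0 0 2.5 0; 0 0 2.5 0; 0 0 2.5 0; 0 0 2 0; 0 0 1.5 0; 0 0 0.8 0; 0 0 0 0; 0 0 0 0; 0 0 0 0; 0 0 0 0"

```text
t: 27.43
tool_pos: [0.395, -0.0476, 0.2383]
tool_rot: [-0.001, -0.001, 1.0, 0.001]
wrist_force: [1.0, -0.4, -1.1]
grip_width: 0.015
```

```bash
python3 slope.py|grep -v top; python3 - <<'E'
from h import *
np.set_printoptions(precision=4,suppress=True)
o=manip.get_obs(); print(o['tool_pos'],o['tool_rot'],o['wrist_force'],o['grip_width'],o['dq'])
im=cams.get_image('wrist'); C=cloud(im); g=o['tool_pos']
m=(im['depth']>0)&(abs(C[...,1]-g[1])<.007)&(abs(C[...,2]-g[2]-.025)<.02)
Q=C[m]; k=np.polyfit(Q[:,0],Q[:,2],1); print('handle slope deg',np.degrees(np.arctan(k[0])),Q.min(0),Q.max(0))
a=cv2.imread('pics/scene8.png')[60:400,90:500]; cv2.imwrite('pics/s9.png',cv2.resize(a,None,fx=1.7,fy=1.7,interpolation=cv2.INTER_CUBIC))
E
```

```text
27.4833 [ 0.3951 -0.0477  0.2384] [ 0.6518 -0.5504 -0.4523]
scene 0.4151 17 y -0.04807037821553978 z 0.26110388408645957 0.26318815851387223
scene 0.4251 30 y -0.050878163193348896 z 0.2620489697591886 0.2633332374771735
scene 0.4351 11 y -0.04978645702800666 z 0.26178560800245965 0.2659145334149176
scene 0.4451 94 y -0.0505744076623226 z 0.26025932504664956 0.26740212509673933
scene 0.4551 17 y -0.04855806467667495 z 0.25755392551741907 0.2599630265716028
scene 0.4651 17 y -0.048761427491337606 z 0.25657422329226864 0.2586310815409794
scene 0.4751 15 y -0.04870571911956384 z 0.2572162262771689 0.2583778221552363
scene 0.4851 16 y -0.04801723119271978 z 0.25694965748466553 0.25796250497820006
scene 0.4951 18 y -0.049254678107416905 z 0.2563965908784266 0.2586413477531194
scene 0.5051 20 y -0.04904339762661608 z 0.2567147103881427 0.25898030655995447
scene 0.5151 16 y -0.04948910611749335 z 0.2563321100045244 0.257994334801736
scene 0.5251 17 y -0.048861422995705284 z 0.25658592363693444 0.25833361165247526
scene 0.5351 17 y -0.04923492189751866 z 0.25634639712742524 0.25824757272734145
scene 0.5451 19 y -0.04865931138286039 z 0.2544379514183489 0.2573268071150179
[ 0.3953 -0.0477  0.2385] [-0.0011 -0.0009  1.      0.0005] [-0.0196  0.0344 -1.6967] 0.014863497809267663 [ 0.0009 -0.0034 -0.0042 -0.0023  0.0026  0.    ]
handle slope deg -0.8895772750989345 [ 0.3192 -0.0547  0.2522] [ 0.4374 -0.0407  0.2648]
```

View pics/s9.png

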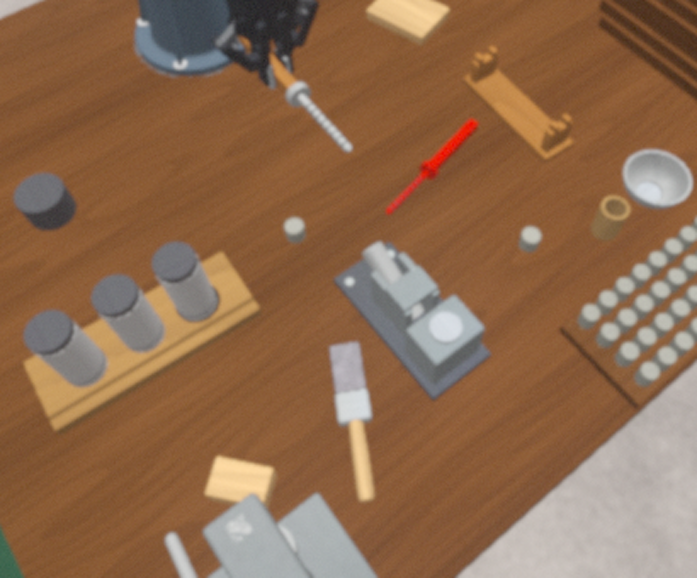

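Picture 11: row complete at (185,280), rod level and clear at (320,120), everything else where it was. Handing in.

```bash
python3 -c "
from bench import manip;print(manip.sign_off());o=manip.get_obs();print(o['t'],o['tool_pos'],o['grip_width'])"
```

```text
the job is handed in; nothing more can be done
None
the job is handed in; nothing more can be done
```

The job is done and handed in at about 27.5 s of the 67 s allowed; `sign_off` gave no verdict, as the interface said.

- **Canister:** I stood the stray on the rubber pad and let go. It came out about 3 mm from the position the other two predict. All three lids are at the same height, and the other two canisters look unmoved in the final picture.
- **Gauge:** I took the rod by its handle and let it pivot to 30° in the grip, with its tip held in the tube's mouth. I then slid it in until the collar stopped, at about 23 N with no further travel, and the picture shows the collar flush on the mouth. I drew it back along the bore and levelled it against the lower lip of the mouth before taking it right out.
- **Presenting:** The rod is held about 25 cm above the bench, clear of everything and nearly still. The scene camera puts it within about half a degree of level, while the wrist camera shows the handle sloping about 0.9°.
- **Checks that disagreed:** The top camera read about 3 mm off in y against the wrist camera and the actual grasps, so I followed the wrist camera. The tube's mouth turned out about 2–3 mm farther in x than I had first measured; I found that when the collar stopped and corrected for it.

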